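# Push-and-turn channel selector to the red port, then start

### The job

Switch the channel selector from the black port to the red port: push the knob in, turn it the shorter way round until the pointer is at red, and let it spring fully out, without forcing it against its stop or its lock. Then press the green start button fully down and let it come back. Leave the other things on the bench where they are.

Things in the scene. Friction and masses are not known exactly. Their poses are not given: they have to be found in the camera images.
- pod: channel selector: grey round pod fixed to the bench, 176 mm across, top face 75 mm above the bench, at any yaw. Six coloured ports stand in a ring on its top. Origin: centre of its underside; the knob's turning axis is the vertical through it. Its x axis points to the black port.
- selector (a joint): knob angle in rad about the vertical, counter-clockwise from above positive, no end stops; 0 = pointer at the black port (start), a port every pi/3, with some 5 degrees of play in each. Let go within 4 degrees of a port, the knob springs fully out by itself and is locked there (also at ports on the way); let go further off, it stays down, not set.
- knob_top (a point): centre of the top of the knob, on its axis, 136 mm above the bench with the knob out; its x axis runs along the bar towards the pointer. The knob is a black bar grip 50 mm long (along the pointer), 14 mm thick and 30 mm tall, rising from a round black skirt 58 mm across. It is a push-and-turn knob: see the spindle and the selector joint.
- spindle: shaft of the knob (with the knob). Out, it is locked. Pushed down against its spring (5 N at first, 9 N deep) it unlocks at a depth of 4 to 18 mm, different every time and not visible; 1.5 mm deeper is a stiff stop (20 N/mm): feel for it, never load stop or lock beyond 16 N over the spring. Held at the stop it turns freely (0.05 N m). Origin on the axis, at bench height when out.
- pointer_tip (a point): outer end of the white pointer bar of the knob, 58 mm from the axis, 102 mm above the bench with the knob out
- port_red: the RED port, the one wanted: a red round socket 21 mm across and 10 mm tall on the pod's top face, its centre 73 mm from the axis; one or two places (60 or 120 degrees) left or right of the black one. Origin: centre of its underside.
- box: white box 100 x 80 x 45 mm, fixed to the bench, that carries the green start button; origin centre of its underside
- start_top (a point): centre of the top of the green start button (30 mm across, on a black collar), 67 mm above the bench, pressed straight down
- start (a joint): travel of the start button in m: 0 out, 0.006 fully down (takes 5 N); it springs back by itself
- vial: bystander: glass vial with blue cap, 24 mm across, 45 mm tall, beside the button box
- driver: bystander: screwdriver 160 mm long lying beside the button box; origin mid-length
- dish: bystander: round covered glass dish, 94 mm across, 18 mm high
- reagent: bystander: amber bottle, 60 mm across, 110 mm tall
- mouse: bystander: black computer mouse 100 x 58 x 30 mm
- meter: bystander: orange hand meter 150 x 75 x 40 mm, lying flat
- beaker: bystander: glass beaker, 70 mm across, 90 mm tall
Not all that is in view belongs to the job. Leave any purple look-alike of the box alone.

How it is judged:
On the way, in this order (a step that is already met when the one before it is completed fails the run):
1. the knob is sprung out and locked with its pointer at the red port (z of knob_top in the frame of pod above 0.134 m and horizontal distance between pointer_tip and port_red below 0.02 m), for 0.3 s.
2. the start button is pressed down at least 4 mm (value of joint start above 0.004 m), for 0.04 s.
At the end, for the whole second after the job is handed in: The knob is fully out (within 2 mm) and locked, its pointer at the red port (tip within 20 mm of the port's centre, about 12 degrees), and the start button, having been pressed, is out again (within 1 mm) (all of step 1 and value of joint start below 0.001 m); the robot touches nothing.
It fails at once if the knob is turned more than 30 degrees away from the red port's shorter side (the long way round) ((y of port_red in the frame of pod above 0 m and value of joint selector below -0.52 rad) or (y of port_red in the frame of pod below 0 m and value of joint selector above 0.52 rad)).
It fails at once if the knob is forced: over 18 N between the knob's spindle and the pod's inside (end stop or locking teeth) (contact force between spindle and pod above 18 N).
It fails at once if start pressed while the selector is not clicked in at the red port (value of joint start above 0.003 m and not (z of knob_top in the frame of pod above 0.134 m and horizontal distance between pointer_tip and port_red below 0.02 m)).
It fails at once if a bystander is moved by more than 20 mm (distance of any of vial, driver, dish, reagent, mouse, meter, beaker from where it was at the start of the episode above 0.02 m).
It also fails if it takes over 64 s, if anything falls off the work surface, if the arm or the gripper's body presses on something with over 40 N, if the wrist force passes 120 N, or if a joint passes its speed limit or range.

### The arm

A 6-joint arm with a two-finger parallel gripper is mounted at the origin on the work surface. World frame = base frame: x ahead of the robot, y to its left, z up, the work surface at z = 0. Lengths are in m, angles in rad, forces in N, time in s.
With the tool pointing down it reaches from about 0.25 to 0.85 m from the base axis. Payload 12.5 kg.
Tool frame: the origin (TCP) lies at the very end of the fingers, on their centre line; the grasp point (between the pads) lies 19 mm behind it; z points along the fingers, x is the direction in which the jaws open and shut, and the axes are right-handed (so a half turn about z gives the same grasp; the last joint's range is limited). The gripper opens to 93 mm and grips with 3 to 60 N. Pads are 15 mm wide; open, the fingers measure 128 mm over their backs; the gripper's body (75 mm by 188 mm) begins 65 mm behind the grasp point.
Start: joints at [-1.307, 0.351, 1.652, -0, 1.139, -0.085], TCP at [0.188, -0.517, 0.179] pointing down, gripper open.
Joint ranges: [-2.75, 2.75], [-0.79, 2.1], [0.01, 2.65], [-1.57, 4.71], [0.07, 3.14], [-2.87, 2.87]. Speed limits (rad/s): [2.22, 2.22, 2.79, 3.14, 3.14, 3.14].

### API

Orientations are given as a 3x3 rotation matrix whose columns are the frame's x, y, z axes.
In Python, from rig import ctrl gives the robot as it stands. Calls block until the motion is done:
- ctrl.move_to(position, orientation): joint-space move of the TCP to a pose.
- ctrl.line_to(position, speed=0.15, ori=None, contact_N=None): straight line of the TCP; ori=None keeps the orientation; speed is the mean speed in m/s. With contact_N (N) it stops when the force on the tool has changed by that much, and returns True; else False.
- ctrl.move_j(angles): joint-space move.
- ctrl.set_gripper(opening, f_grip=None): finger opening in m; f_grip is the grip in N (None keeps the last); returns when the fingers have stopped.
- ctrl.sleep(seconds).
- ctrl.solve_ik(position, orientation): joint angles nearest the present ones, or None.
- ctrl.read_state(): the state.
- ctrl.capture(name): name is "side" or "top"; returns a dict with "color" (400x640x3 uint8, red, green, blue), "vfov" (degrees; the focal length in pixels is half the picture's height over the tangent of half this angle, whatever the lens; pixels are square), "cx", "cy" (the principal point, pixels), "k1" (the pictures are not rectified: a ray, as slopes to the right and down, at radius r is drawn at 1 + k1 r^2 times it, then the intrinsics apply), "origin" and "orientation" of the camera in the world. Camera axes: x right, y down, z forward; pixel columns grow to the right and rows downward; lengths in m; the calibration is good to about 2 mm. A picture is of the moment at which its call begins. There is no depth.
A pose or a line that the arm cannot do raises ctrl.Unreachable and nothing moves.
- ctrl.close_job(): hands the job in, once; it reports no verdict.
The state is a dict: "t": time; "q": joint angles; "qd": joint speeds; "joint_torque": joint torques, N m; "tool_pos": TCP position; "eef_rot": TCP orientation; "wrist_force": force on the tool from outside, world axes, zero at the start; "moment": the same for the moment, N m; "gripper_width": finger opening in m.
Only numpy, scipy, OpenCV 4.12 (cv2) and the standard library are available. Lean on these libraries where they do the work, as an engineer would, in place of code of your own. Each camera call takes 0.05 s, during which the arm holds its last target.

## Working session

There is one attempt and no reset: what is moved stays moved. The work goes in short steps, each a Python script; the robot and the scene stay as the last script left them, time stands still between calls to the robot, and variables do not carry over. Pictures are saved under pics/ and viewed, and the job is handed in when it is done.

```bash
mkdir -p pics; ls; python3 - <<'E'
from rig import ctrl
import cv2,numpy as np
for n in("side","top"):
    c=ctrl.capture(n); cv2.imwrite(f"pics/{n}0.png",c["color"][:,:,::-1])
    print(n,{k:v for k,v in c.items() if k!="color"})
s=ctrl.read_state();print(s)
E
```

```text
pics
side {'vfov': 56.938613688596746, 'cx': 326.64458168928775, 'cy': 198.24237851774453, 'k1': -0.057063203119148934, 'origin': array([0.30901965, 0.79379026, 0.562215  ]), 'orientation': array([[-0.96824839, -0.11913225,  0.21977843],
       [-0.249987  ,  0.45703339, -0.8535965 ],
       [ 0.00124479, -0.88143519, -0.47230336]])}
top {'vfov': 44.07052359877379, 'cx': 316.90682851913516, 'cy': 188.30961670411278, 'k1': -0.04615349214055812, 'origin': array([ 0.1898911 , -0.03049813,  1.66818653]), 'orientation': array([[ 0.12907201, -0.97023813,  0.20488629],
       [-0.99162137, -0.12737732,  0.02149598],
       [ 0.00524164, -0.20594416, -0.97854971]])}
{'t': 0.1, 'q': array([-1.30658885e+00,  3.51177944e-01,  1.65233184e+00, -9.18125728e-07,
        1.13909075e+00, -8.46099032e-02]), 'qd': array([ 0.00082104, -0.00190042, -0.0028318 , -0.00067036, -0.00138284,
       -0.00128093]), 'joint_torque': array([ 1.51001645e-03, -4.98028708e+01, -2.85704541e+01,  7.00547034e-02,
        2.38707173e-02, -7.98192514e-05]), 'tool_pos': array([ 0.18791376, -0.51654719,  0.17896843]), 'eef_rot': array([[ 3.41786880e-01, -9.39777452e-01, -2.64008298e-04],
       [-9.39776952e-01, -3.41786971e-01,  9.72692978e-04],
       [-1.00434953e-03, -8.43447838e-05, -9.99999492e-01]]), 'wrist_force': array([ 0.44405361,  0.65109103, -0.31266645]), 'moment': array([ 0.05242728,  0.0231685 , -0.05161265]), 'gripper_width': 0.09317699758204179}
```

View pics/side0.png

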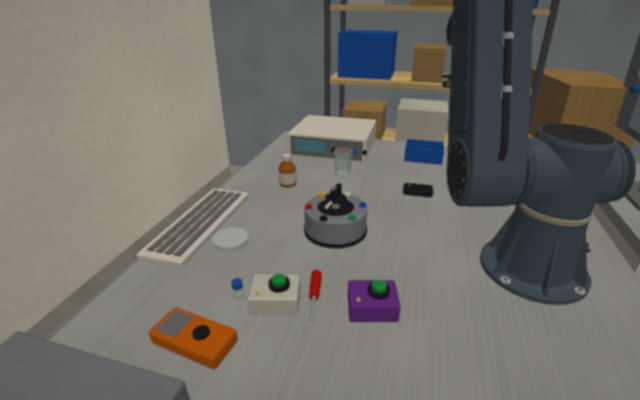

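View pics/top0.png

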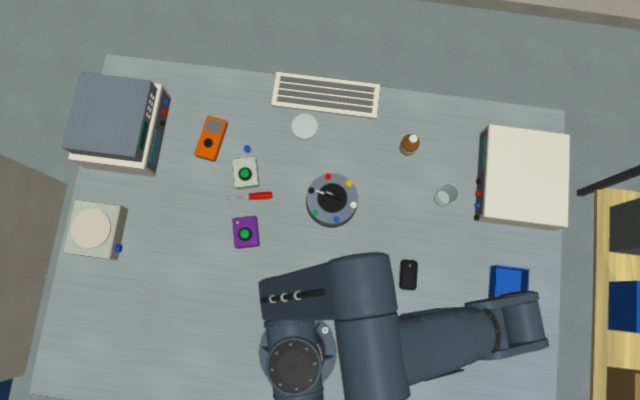

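The side view shows the pod at (335,215), and the white box with its green button at (279,281). The purple look-alike is at (373,298). In the top view the pod is at (332,199), with black at (311,190), red at (328,176) and the button at (245,174). Next I'll measure positions using colour masks.

```bash
cat > h.py <<'E'
from rig import ctrl
import cv2,numpy as np
def cap(n,save=None):
    c=ctrl.capture(n)
    if save: cv2.imwrite(f"pics/{save}.png",c["color"][:,:,::-1])
    return c
def K(c):
    f=200/np.tan(np.radians(c["vfov"])/2); return np.array([[f,0,c["cx"]],[0,f,c["cy"]],[0,0,1]])
def ray(c,p):
    u=cv2.undistortPoints(np.array([[p]],float),K(c),np.array([c["k1"],0,0,0.])).ravel()
    return c["orientation"]@np.array([u[0],u[1],1])
def plane(c,p,z):
    d=ray(c,p);o=c["origin"];return o+d*(z-o[2])/d[2]
def tri(c1,p1,c2,p2):
    d1,d2=ray(c1,p1),ray(c2,p2);A=np.c_[d1,-d2];s=np.linalg.lstsq(A,c2["origin"]-c1["origin"],rcond=None)[0]
    a=c1["origin"]+s[0]*d1;b=c2["origin"]+s[1]*d2;return (a+b)/2,np.linalg.norm(a-b)
def proj(c,P):
    R=c["orientation"].T;r=cv2.Rodrigues(R)[0]
    return cv2.projectPoints(np.array([P],float),r,-R@c["origin"],K(c),np.array([c["k1"],0,0,0.]))[0].ravel()
def blobs(c,col,roi):
    h=cv2.cvtColor(c["color"],cv2.COLOR_RGB2HSV).astype(int);H,S,V=h[...,0],h[...,1],h[...,2]
    m={"red":((H<8)|(H>172))&(S>130)&(V>80),"green":(H>45)&(H<80)&(S>120)&(V>60),"blue":(H>105)&(H<128)&(S>130)&(V>60),"yellow":(H>18)&(H<33)&(S>130)&(V>90),"black":(V<45),"white":(S<50)&(V>150)}[col]
    z=np.zeros(m.shape,np.uint8);x0,y0,x1,y1=roi;z[y0:y1,x0:x1]=m[y0:y1,x0:x1]
    n,l,st,ce=cv2.connectedComponentsWithStats(z)
    return [(st[i,4],ce[i].round(1)) for i in range(1,n) if st[i,4]>=5]
E
python3 - <<'E'
from h import *
t=cap("top");s=cap("side")
for col in("red","green","blue","yellow","black","white"):
    b=blobs(t,col,(300,168,365,232));print(col)
    for a,p in b: print("  T",a,p,plane(t,p,.085).round(4))
    for a,p in blobs(s,col,(298,175,375,250)): print("  S",a,p,plane(s,p,.085).round(4))
for c,roi in((t,(230,155,262,192)),(s,(245,268,302,318))):
    for a,p in blobs(c,"green",roi): print("btn",a,p,plane(c,p,.065).round(4))
i=cv2.resize(t["color"][160:240,290:370,::-1],None,fx=7,fy=7,interpolation=cv2.INTER_CUBIC);cv2.imwrite("pics/tz.png",i)
i=cv2.resize(s["color"][165:255,285:385,::-1],None,fx=6,fy=6,interpolation=cv2.INTER_CUBIC);cv2.imwrite("pics/sz.png",i)
E
```

```text
red
  T 27 [327.5 175.9] [ 0.5673 -0.0249  0.085 ]
  S 31 [308. 206.] [ 0.5678 -0.0144  0.085 ]
green
  T 30 [314.6 211.6] [0.4439 0.0017 0.085 ]
  S 30 [351.7 216.8] [0.4457 0.0108 0.085 ]
blue
  T 31 [336.2 219.2] [ 0.4283 -0.0707  0.085 ]
  S 23 [362.4 204.4] [ 0.4304 -0.0591  0.085 ]
yellow
  T 29 [348.5 183.1] [ 0.5522 -0.0963  0.085 ]
  S 29 [320.9 194.7] [ 0.5518 -0.0849  0.085 ]
black
  T 536 [332.5 198. ] [ 0.496  -0.0503  0.085 ]
  T 12 [310.8 190. ] [0.5132 0.0234 0.085 ]
  S 493 [336.4 202.9] [ 0.4992 -0.0497  0.085 ]
  S 23 [323. 218.] [0.5138 0.0345 0.085 ]
  S 166 [334.9 242.3] [0.4609 0.1291 0.085 ]
white
  T 1798 [332.6 198.8] [ 0.4934 -0.051   0.085 ]
  T 15 [318.9 191.3] [ 0.5123 -0.0035  0.085 ]
  T 40 [353.1 204.2] [ 0.4843 -0.1193  0.085 ]
  S 21 [347.  192.8] [ 0.4837 -0.1146  0.085 ]
btn 75 [244.3 172.9] [0.5461 0.2518 0.065 ]
btn 146 [278.4 280.1] [0.5472 0.2593 0.065 ]
```

View pics/tz.png

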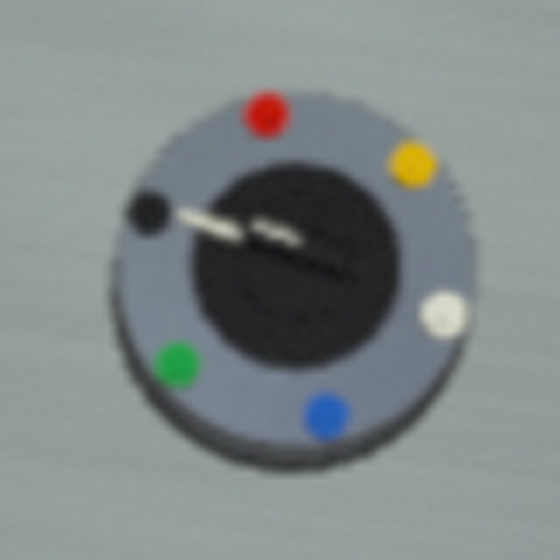

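View pics/sz.png

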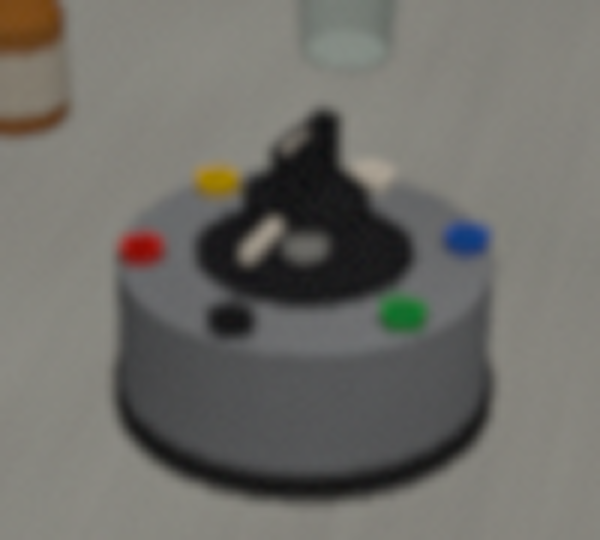

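The red port is one place clockwise from black, a turn of about −60°. The views disagree in y mostly because the blobs include the sockets' sides, so I'll triangulate to remove that, then move above the knob.

```bash
python3 - <<'E'
from h import *
t=cap("top");s=cap("side")
P={"red":(-60,),"green":(60,),"blue":(120,),"yellow":(-120,),"black":(0,),"white":(180,)}
T={"red":[327.5,175.9],"green":[314.6,211.6],"blue":[336.2,219.2],"yellow":[348.5,183.1],"black":[310.8,190],"white":[353.1,204.2]}
S={"red":[308,206],"green":[351.7,216.8],"blue":[362.4,204.4],"yellow":[320.9,194.7],"black":[323,218],"white":[347,192.8]}
X=[];
for k in P:
    p,e=tri(t,T[k],s,S[k]);X.append(p);print(k,p.round(4),e.round(4))
X=np.array(X);c=X.mean(0);print("centre",c.round(4))
a=[np.degrees(np.angle(complex(*(x-c)[:2])*np.exp(-1j*np.radians(P[k][0])))) for x,k in zip(X,P)];print(np.round(a,2),np.mean(a))
print("btn",tri(t,[244.3,172.9],s,[278.4,280.1]))
# knob bar end faces / pointer white strip on top
print(blobs(t,"white",(300,168,365,232)))
q=ctrl.read_state()
R=np.array(q["eef_rot"])
t0=q["t"];ctrl.line_to(np.array(q["tool_pos"])+[0,0,.12],speed=.25);print(ctrl.read_state()["t"]-t0)
yaw=np.radians(np.mean(a)-90)
R=np.array([[np.cos(yaw),np.sin(yaw),0],[np.sin(yaw),-np.cos(yaw),0],[0,0,-1.]])
q=ctrl.solve_ik([c[0],c[1],.22],R);print(np.round(q,3))
q=ctrl.solve_ik([c[0],c[1],.1],R);print(np.round(q,3))
E
```

```text
red [ 0.57   -0.0247  0.0788] 0.0023
green [0.446  0.0019 0.0795] 0.0025
blue [ 0.4307 -0.0708  0.0783] 0.0028
yellow [ 0.5543 -0.0965  0.0786] 0.0013
black [0.5157 0.0237 0.0781] 0.0021
white [ 0.4847 -0.1195  0.0824] 0.0001
centre [ 0.5002 -0.0476  0.0793]
[78.21 77.55 78.46 77.93 77.81 77.8 ] 77.9608335638204
btn (array([0.54866768, 0.25314584, 0.05917059]), np.float64(0.002453865221242733))
[(np.int32(1838), array([333.1, 199. ])), (np.int32(15), array([318.9, 191.3]))]
0.6333
[-0.188  0.222  1.721 -0.     1.198  0.023]
[-0.188  0.369  1.849 -0.     0.923  0.023]
```

```bash
cat >> h.py <<'E'
def Rz(deg):
    y=np.radians(deg); return np.array([[np.cos(y),np.sin(y),0],[np.sin(y),-np.cos(y),0],[0,0,-1.]])
def st(m=""):
    s=ctrl.read_state();print(m,"t%.2f"%s["t"],"p",np.round(s["tool_pos"],4),"F",np.round(s["wrist_force"],2),"M",np.round(s["moment"],2),"w",round(s["gripper_width"],4),"yaw%.2f"%np.degrees(np.arctan2(s["eef_rot"][1][0],s["eef_rot"][0][0])),flush=True);return s
E
python3 - <<'E'
from h import *
ctrl.set_gripper(.05)
ctrl.move_to([.499,-.047,.22],Rz(-12));st("above")
cap("side","side1");
ctrl.line_to([.499,-.047,.15],speed=.1)
print(ctrl.line_to([.499,-.047,.112],speed=.05,contact_N=3));st("down")
c=cap("side")["color"][140:260,265:405,::-1];cv2.imwrite("pics/side2.png",cv2.resize(c,None,fx=5,fy=5,interpolation=cv2.INTER_CUBIC))
E
```

```text
above t3.84 p [ 0.4991 -0.0477  0.2201] F [ 0.75 -0.63  0.9 ] M [-0.05 -0.05 -0.01] w 0.0497 yaw-12.07
False
down t5.65 p [ 0.4992 -0.047   0.1122] F [ 0.31 -0.08  0.95] M [-0.05 -0.11 -0.02] w 0.0503 yaw-12.00
```

View pics/side2.png

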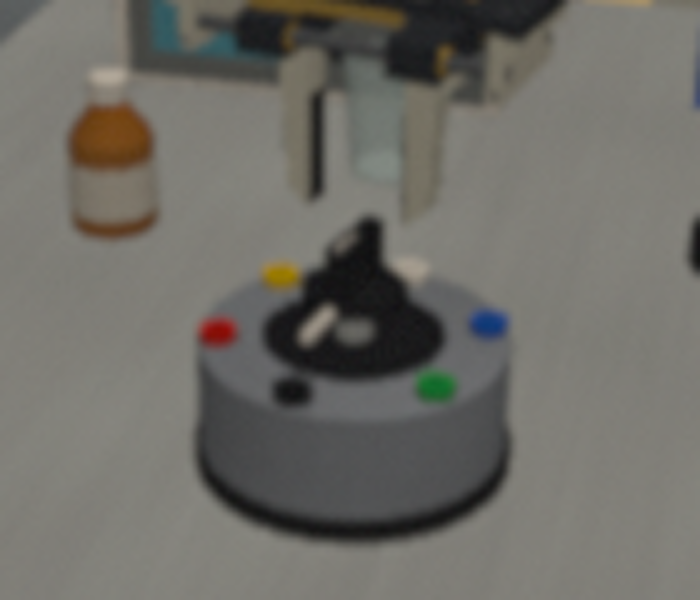

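The picture shows the fingers above the knob, but the state says they are down around it. I'll check that before going on.

```bash
python3 - <<'E'
from h import *
s=st()
k=cap("side");t=cap("top")
print(proj(k,s["tool_pos"]),proj(t,s["tool_pos"]),proj(k,[.499,-.047,.136]))
c=k["color"][140:260,265:405,::-1];cv2.imwrite("pics/side3.png",cv2.resize(c,None,fx=5,fy=5,interpolation=cv2.INTER_CUBIC))
E
```

```text
t5.70 p [ 0.4992 -0.047   0.1123] F [ 0.11 -0.53 -0.03] M [-0.04 -0.08  0.01] w 0.0501 yaw-12.00
[336.31483346 194.30803566] [331.91684405 195.29739087] [336.51265373 186.25805095]
```

View pics/side3.png

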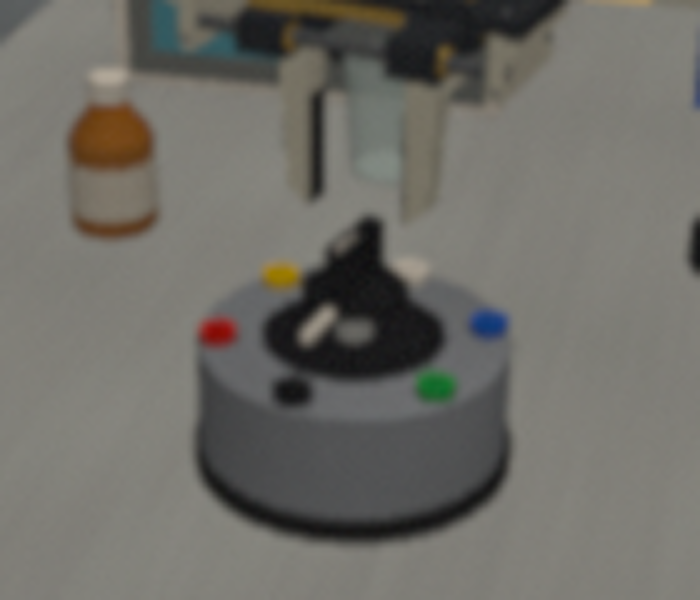

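```bash
python3 - <<'E'
from h import *
s=st()
a=cv2.imread("pics/side1.png")[110:260,255:415]
t=cap("top","top3")["color"][140:260,260:400,::-1]
b=cap("side")["color"][110:260,255:415,::-1]
r=lambda x,h:cv2.resize(x,(int(x.shape[1]*h/x.shape[0]),h),interpolation=cv2.INTER_CUBIC)
cv2.imwrite("pics/cmp.png",np.hstack([r(a,240),r(b,240),r(t,240)]))
E
```

```text
t5.80 p [ 0.4992 -0.047   0.1123] F [ 0.01 -0.78 -0.36] M [-0.05 -0.11  0.04] w 0.0497 yaw-12.00
```

View pics/cmp.png

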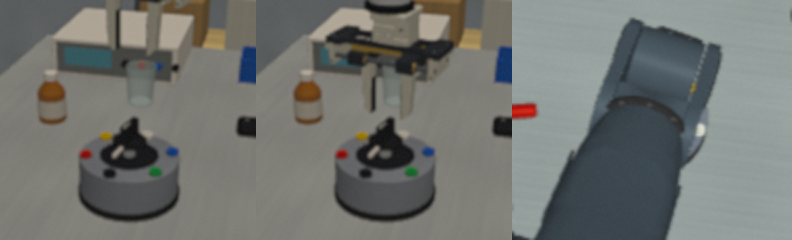

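```bash
python3 - <<'E'
from h import *
s=st()
k=cap("side","side4");t=cap("top")
for z in(.112,.15,.2,.3,.4,.5): print(z,proj(k,[.499,-.047,z]).round(1),proj(t,[.499,-.047,z]).round(1))
for o in (-.025,.025):
  for P in([.499,-.047,.112],[.499,-.047,.148],[.499,-.12,.112]):
    print(o,P,proj(k,np.array(P)+o*np.array([.978,-.208,0])).round(1))
i=cv2.resize(k["color"][60:260,225:445,::-1],None,fx=3,fy=3,interpolation=cv2.INTER_CUBIC)
cv2.imwrite("pics/side5.png",i)
E
```

```text
t5.90 p [ 0.4991 -0.047   0.1122] F [ 0.29 -0.32 -1.25] M [-0.   -0.05 -0.  ] w 0.05 yaw-12.00
0.112 [336.4 194.4] [331.9 195.4]
0.15 [336.6 181.4] [332.3 193. ]
0.2 [336.9 163.5] [332.9 189.8]
0.3 [337.4 125. ] [334.2 182.7]
0.4 [338.1  82.5] [335.7 174.4]
0.5 [338.7  35.5] [337.4 164.9]
-0.025 [0.499, -0.047, 0.112] [345.1 196.4]
-0.025 [0.499, -0.047, 0.148] [345.4 184. ]
-0.025 [0.499, -0.12, 0.112] [350.5 184.5]
0.025 [0.499, -0.047, 0.112] [327.9 192.5]
0.025 [0.499, -0.047, 0.148] [327.9 180.2]
0.025 [0.499, -0.12, 0.112] [334.3 181. ]
```

View pics/side5.png

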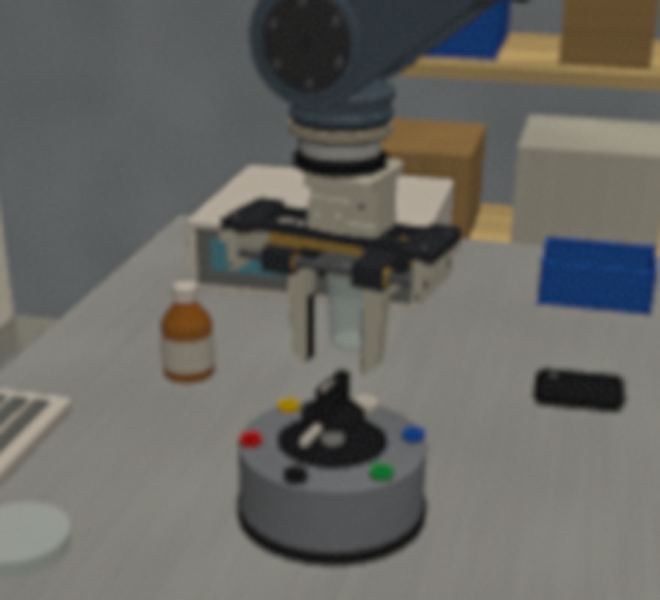

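View pics/top3.png

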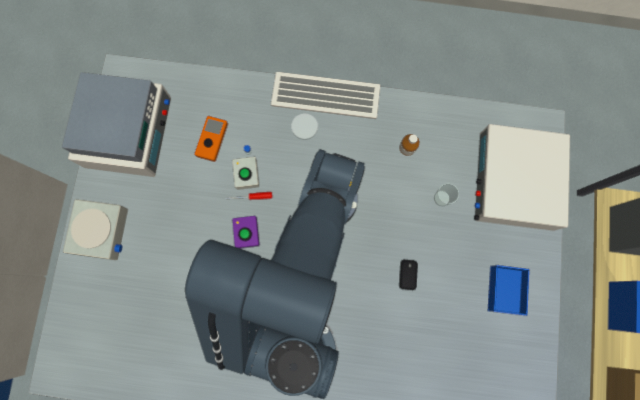

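The finger columns match the expected x, y, but the tips appear about 36 mm higher than the stated TCP. Gently closing the fingers will settle it: they stop at 14 mm if they're around the bar, and close fully if they're above it.

```bash
python3 - <<'E'
from h import *
ctrl.set_gripper(.024,f_grip=3);st()
ctrl.set_gripper(.008,f_grip=3);st("closed")
k=cap("side");i=cv2.resize(k["color"][120:240,265:405,::-1],None,fx=5,fy=5,interpolation=cv2.INTER_CUBIC)
cv2.imwrite("pics/side6.png",i)
E
```

```text
t6.64 p [ 0.499 -0.047  0.112] F [-0.33 -0.28  0.37] M [-0.05 -0.11  0.01] w 0.0245 yaw-12.00
closed t7.16 p [ 0.499 -0.047  0.112] F [ 0.04 -0.84  0.46] M [ 0.01 -0.06  0.03] w 0.0081 yaw-12.00
```

View pics/side6.png

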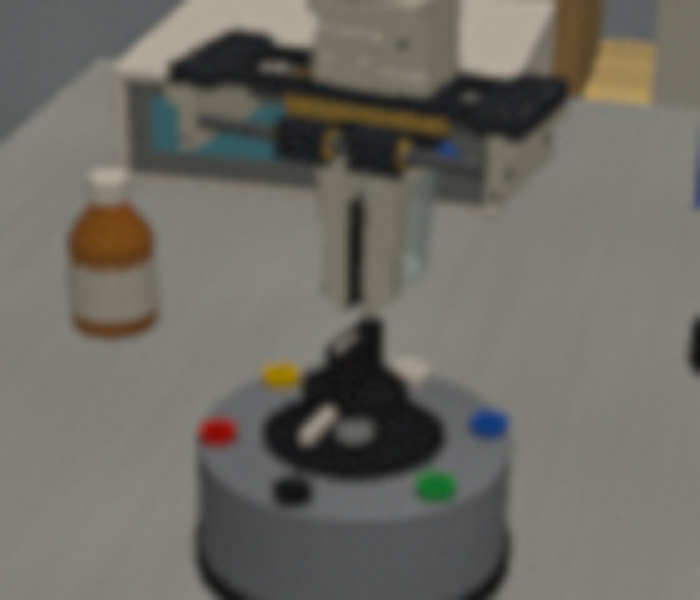

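The fingers closed to 8 mm, so they really are above the knob: the tips sit about 38 mm above the reported TCP. I'll calibrate this by touching the bar's top (z = 0.136) lightly, well under the spring's 5 N preload.

```bash
python3 - <<'E'
from h import *
print(ctrl.line_to([.499,-.047,.085],speed=.012,contact_N=2.5));s=st("touch")
ctrl.line_to(s["tool_pos"]+np.array([0,0,.012]),speed=.05);st("up")
E
```

```text
True
touch t8.53 p [ 0.499  -0.047   0.0961] F [-0.25  0.31  3.87] M [-0.1  -0.12 -0.01] w 0.0081 yaw-12.00
up t8.92 p [ 0.4991 -0.047   0.1084] F [ 0.32  0.29 -0.17] M [-0.09  0.   -0.02] w 0.0082 yaw-12.00
```

The touch came at a reported 0.0961, so the true tip height is the reported value plus 0.040. Now I'll grip the bar with the real tip at about 0.113.

```bash
python3 - <<'E'
from h import *
ctrl.set_gripper(.045,f_grip=3)
print(ctrl.line_to([.499,-.047,.073],speed=.03,contact_N=2.5));st("down")
ctrl.set_gripper(.022,f_grip=3);st()
for i in range(1):
    ctrl.set_gripper(.008,f_grip=4);st("grip")
ctrl.sleep(.2);st()
k=cap("side");i=cv2.resize(k["color"][120:240,265:405,::-1],None,fx=5,fy=5,interpolation=cv2.INTER_CUBIC)
cv2.imwrite("pics/side7.png",i)
E
```

```text
False
down t11.03 p [ 0.4991 -0.047   0.0732] F [-0.36 -0.24 -0.24] M [-0.05 -0.11 -0.03] w 0.0451 yaw-12.00
 t11.63 p [ 0.499 -0.047  0.073] F [ 0.47 -0.39 -0.64] M [-0.02 -0.08  0.03] w 0.022 yaw-12.00
grip t11.97 p [ 0.5007 -0.0474  0.0732] F [ 8.04 -1.71 -6.23] M [-0.33 -1.44  0.01] w 0.0169 yaw-12.00
 t12.18 p [ 0.5007 -0.0474  0.0732] F [ 7.64 -0.87 -5.47] M [-0.33 -1.44 -0.03] w 0.0169 yaw-12.00
```

View pics/side7.png

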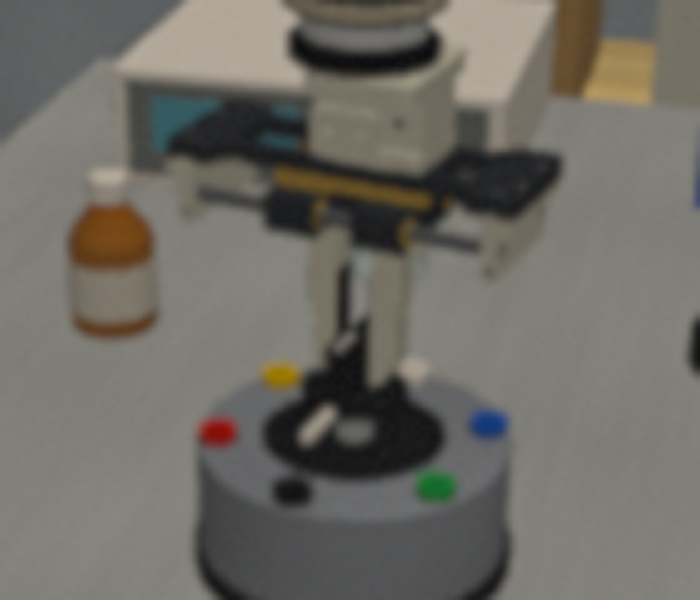

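The bar is about 3 mm further +x: only one finger touches, and the side force is 8 N. I'll open, shift along the jaw axis and grip again gently.

```bash
python3 - <<'E'
from h import *
ctrl.set_gripper(.024,f_grip=3);st()
j=np.array([.978,-.208,0])
ctrl.line_to(np.array([.499,-.047,.073])+j*.003,speed=.03);st("shift")
ctrl.set_gripper(.008,f_grip=4);st("grip")
E
```

```text
t12.61 p [ 0.4988 -0.0469  0.073 ] F [-0.25  0.6   0.01] M [-0.02 -0.09  0.  ] w 0.024 yaw-12.00
shift t12.86 p [ 0.5021 -0.0477  0.073 ] F [-0.45  0.54  0.56] M [-0.02 -0.08  0.01] w 0.024 yaw-12.00
grip t13.19 p [ 0.5025 -0.0477  0.0731] F [ 4.81 -0.24 -3.58] M [-0.19 -0.82  0.02] w 0.014 yaw-12.00
```

```bash
python3 - <<'E'
from h import *
j=np.array([.978,-.208,0])
for d in(.0037,.0044):
    ctrl.line_to(np.array([.499,-.047,.073])+j*d,speed=.02);s=st(str(d))
E
```

```text
0.0037 t13.44 p [ 0.5026 -0.0478  0.073 ] F [ 2.25 -0.4  -1.56] M [-0.12 -0.52  0.01] w 0.014 yaw-12.00
0.0044 t13.69 p [ 0.5029 -0.0478  0.073 ] F [-0.43 -0.29  2.25] M [ 0.05  0.08 -0.01] w 0.0141 yaw-12.00
```

Centred, with side forces near zero. Now a firm grip, then push down feeling for the stop.

```bash
python3 - <<'E'
from h import *
p0=np.array([.499,-.047,.073])+np.array([.978,-.208,0])*.0043
ctrl.set_gripper(.008,f_grip=40);st("firm")
ctrl.line_to(p0-[0,0,.0035],speed=.008,contact_N=14);s=st("3.5")
print(ctrl.line_to(p0-[0,0,.0215],speed=.005,contact_N=6.5));s=st("stop?")
ctrl.sleep(.1);st()
E
```

```text
firm t13.91 p [ 0.503  -0.0479  0.073 ] F [-1.42  0.51  2.66] M [0.03 0.3  0.03] w 0.0137 yaw-12.00
3.5 t14.50 p [ 0.5031 -0.0479  0.0695] F [-2.4   0.24  4.09] M [ 0.12  0.56 -0.02] w 0.014 yaw-12.00
True
stop? t17.23 p [ 0.5031 -0.0479  0.0541] F [-2.94  1.61  8.55] M [0.14 0.52 0.01] w 0.0141 yaw-12.00
 t17.33 p [ 0.5031 -0.0479  0.0542] F [-3.24 -0.15  8.99] M [0.08 0.42 0.05] w 0.0137 yaw-12.00
```

```bash
cat >> h.py <<'E'
def favg(n=6):
    F=[]
    for _ in range(n):
        s=ctrl.read_state();F.append(np.r_[s["wrist_force"],s["moment"]]);ctrl.sleep(.015)
    return np.mean(F,0),s
E
python3 - <<'E'
from h import *
p0=np.array([.499,-.047,.073])+np.array([.978,-.208,0])*.0043
f,s=favg();print(f.round(2),s["tool_pos"].round(5))
z=s["tool_pos"][2]
for i in range(1,4):
    p=p0.copy();p[2]=z-.0002*i
    ctrl.line_to(p,speed=.005,contact_N=5)
    f,s=favg();print(i,f.round(2),s["tool_pos"].round(5),s["t"])
    if f[2]>14: break
E
```

```text
[-2.69  0.28  8.59  0.09  0.43  0.  ] [ 0.50311 -0.04792  0.05419]
1 [-4.77  0.67  8.41  0.13  0.89 -0.03] [ 0.50326 -0.04793  0.05421] 17.875
2 [-5.22  1.04  9.85  0.12  0.97 -0.01] [ 0.50327 -0.04793  0.0541 ] 18.225
3 [-5.66  0.69 11.21  0.11  1.04  0.  ] [ 0.50331 -0.04796  0.054  ] 18.575
```

The force now climbs steeply, about 7 N/mm, at a depth of 19 mm, so this is the stop and the load on it is light. I'll turn in small steps and watch the moment.

```bash
python3 - <<'E'
from h import *
p=np.array([.499,-.047,.073])+np.array([.978,-.208,0])*.0038
p[2]=.0535
s=ctrl.read_state();
for y in (-12,-14,-16,-18,-20,-22):
    ctrl.line_to(p,speed=.02,ori=Rz(y))
    f,s=favg(4);print(y,f.round(2),s["tool_pos"].round(5),"%.2f"%np.degrees(np.arctan2(s["eef_rot"][1][0],s["eef_rot"][0][0])),round(s["t"],2),flush=True)
    if abs(f[5])>.2 or f[2]>17: break
E
```

```text
-12 [-3.51  0.45 10.28  0.11  0.88 -0.  ] [ 0.50324 -0.04795  0.05404] -12.00 18.89
-14 [-4.47  0.61 10.3   0.1   0.89  0.  ] [ 0.50318 -0.04794  0.05402] -14.00 19.21
-16 [-4.27  0.07 10.55  0.07  0.93 -0.  ] [ 0.50317 -0.04794  0.054  ] -16.00 19.52
-18 [-3.99  0.45 10.62  0.09  0.92 -0.  ] [ 0.50314 -0.04791  0.05401] -18.00 19.84
-20 [-4.240e+00  6.000e-01  1.099e+01  1.000e-01  9.200e-01  1.000e-02] [ 0.50313 -0.04793  0.054  ] -20.00 20.16
-22 [-4.38  0.79 10.75  0.12  0.93  0.02] [ 0.5032  -0.04791  0.05405] -22.00 20.48
```

```bash
python3 - <<'E'
from h import *
p=np.array([.499,-.047,.073])+np.array([.978,-.208,0])*.0038
p[2]=.0535
for y in list(range(-25,-72,-4))+[-72]:
    ctrl.line_to(p,speed=.02,ori=Rz(y))
    f,s=favg(2);print(y,f.round(2),s["tool_pos"].round(5),"%.2f"%np.degrees(np.arctan2(s["eef_rot"][1][0],s["eef_rot"][0][0])),round(s["t"],2),flush=True)
    if abs(f[5])>.2 or f[2]>18 or np.hypot(f[0],f[1])>12: print("HALT");break
E
```

```text
-25 [-4.27 -0.26 11.26  0.11  0.91 -0.04] [ 0.50315 -0.04792  0.05401] -25.01 20.76
-29 [-4.14  0.02 11.36  0.13  0.95 -0.12] [ 0.50316 -0.04793  0.05401] -29.03 21.04
-33 [-5.04  0.12 11.11  0.12  0.93 -0.08] [ 0.50317 -0.04791  0.05404] -33.02 21.32
-37 [-5.22 -0.12 11.11  0.15  1.   -0.07] [ 0.50316 -0.04791  0.05403] -37.02 21.61
-41 [-4.76  0.32 10.68  0.11  0.96 -0.11] [ 0.50311 -0.0479   0.05401] -41.02 21.89
-45 [-4.15  0.4  10.64  0.19  0.96 -0.09] [ 0.50316 -0.0479   0.05404] -45.02 22.18
-49 [-3.98  0.75 10.86  0.19  0.99 -0.11] [ 0.50315 -0.04786  0.05403] -49.02 22.46
-53 [-4.6   1.09 11.01  0.15  0.97 -0.07] [ 0.50312 -0.04787  0.05402] -53.02 22.74
-57 [-5.1   0.08 11.18  0.19  1.03 -0.06] [ 0.50313 -0.04787  0.05404] -57.02 23.02
-61 [-4.7   0.98 11.37  0.23  0.99 -0.07] [ 0.50312 -0.04785  0.05404] -61.02 23.31
-65 [-5.59  0.74 11.99  0.26  0.98 -0.05] [ 0.50312 -0.04785  0.05402] -65.02 23.59
-69 [-4.94  0.83 11.59  0.24  1.03 -0.1 ] [ 0.50308 -0.04782  0.05405] -69.02 23.88
-72 [-4.66  1.2  11.9   0.33  1.04 -0.  ] [ 0.50308 -0.04781  0.05402] -72.01 24.16
```

```bash
python3 - <<'E'
from h import *
k=cap("side");i=cv2.resize(k["color"][130:240,275:395,::-1],None,fx=5,fy=5,interpolation=cv2.INTER_CUBIC)
cv2.imwrite("pics/side8.png",i)
E
```

```text
(no output)
```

View pics/side8.png

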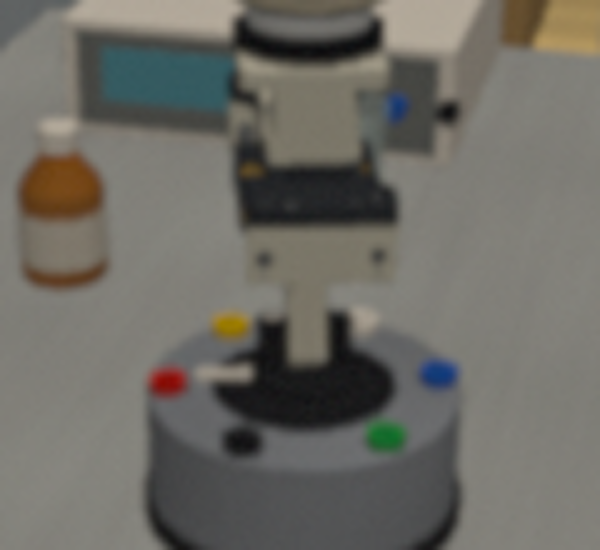

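The pointer lies at the red port (tip at about (195,375) in the crop, port at (168,382)). Releasing now.

```bash
python3 - <<'E'
from h import *
ctrl.set_gripper(.04);st("open")
p=ctrl.read_state()["tool_pos"]
ctrl.line_to([p[0],p[1],.15],speed=.1);st("up")
k=cap("side");t=cap("top","top9");i=cv2.resize(k["color"][130:240,275:395,::-1],None,fx=5,fy=5,interpolation=cv2.INTER_CUBIC)
cv2.imwrite("pics/side9.png",i)
print(proj(k,[.503,-.047,.136]),proj(k,[.503+.058*np.cos(np.radians(18)),-.047+.058*np.sin(np.radians(18)),.102]))
E
```

```text
open t24.88 p [ 0.5043 -0.0483  0.0541] F [-0.58 -2.83  6.23] M [-0.31  0.01 -0.01] w 0.0397 yaw-72.00
up t25.99 p [ 0.5039 -0.0482  0.1494] F [ 0.04 -0.16 -0.28] M [0.03 0.07 0.03] w 0.0398 yaw-72.00
[335.01841097 186.08613897] [312.98370559 198.20115788]
```

View pics/side9.png

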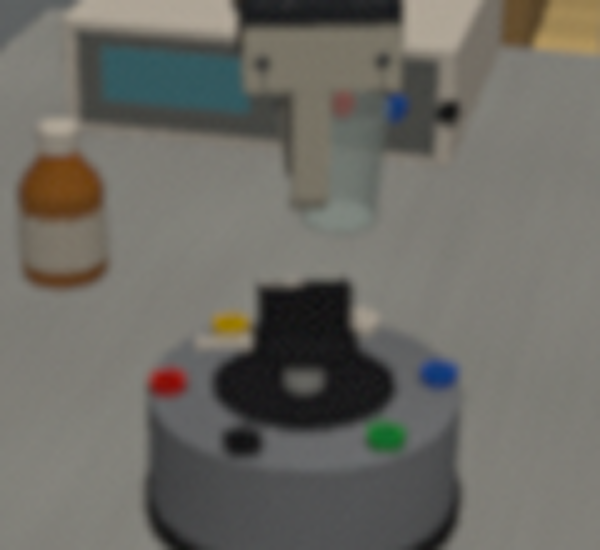

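Knob is fully out: its top is at row 186.6 (186.1 predicted), and the pointer tip at (314,198) against (313,198) predicted for red. Now the start button, with the same 2.5 mm x correction and 40 mm tool offset.

```bash
python3 - <<'E'
from h import *
ctrl.set_gripper(.004)
ctrl.line_to([.51,.02,.18],speed=.2)
ctrl.move_to([.551,.253,.12],Rz(-30));st("over")
ctrl.line_to([.551,.253,.05],speed=.08)
k=cap("side","side10");i=cv2.resize(k["color"][220:320,220:340,::-1],None,fx=5,fy=5,interpolation=cv2.INTER_CUBIC)
cv2.imwrite("pics/side10.png",i);st()
E
```

```text
over t28.35 p [0.5513 0.2516 0.1202] F [ 0.03 -0.17  0.47] M [-0.03 -0.03  0.03] w 0.004 yaw-30.15
 t29.43 p [0.5514 0.2532 0.0506] F [ 0.79 -0.9   1.76] M [ 0.01 -0.09 -0.  ] w 0.0042 yaw-30.00
```

View pics/side10.png

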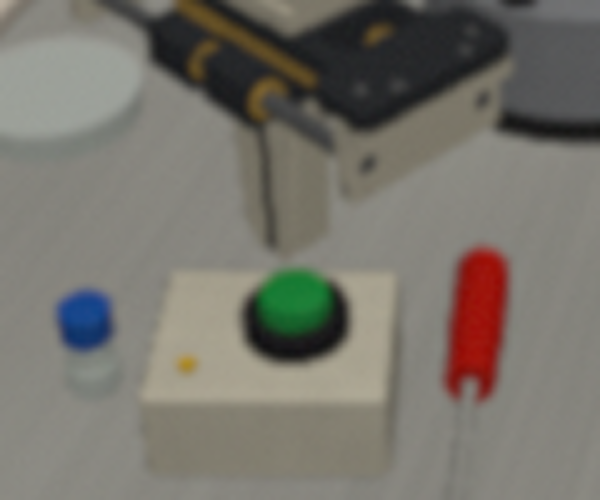

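The closed tips at about (283,245) in the crop are over the green button at (294,290), with a gap of about 20 mm as expected. Pressing.

```bash
python3 - <<'E'
from h import *
p=np.array([.549,.252,0])
print(ctrl.line_to(p+[0,0,.012],speed=.02,contact_N=2.5));s=st("touch");z=s["tool_pos"][2]
print(ctrl.line_to(p+[0,0,z-.009],speed=.012,contact_N=11));s=st("pressed")
ctrl.sleep(.15);st()
ctrl.line_to(p+[0,0,.06],speed=.08);st("up")
k=cap("side");i=cv2.resize(k["color"][220:320,220:340,::-1],None,fx=5,fy=5,interpolation=cv2.INTER_CUBIC)
cv2.imwrite("pics/side11.png",i)
E
```

```text
True
touch t30.63 p [0.5498 0.2524 0.0247] F [ 0.39 -0.2   3.17] M [ 0.02 -0.13  0.  ] w 0.0036 yaw-30.00
True
pressed t31.07 p [0.5499 0.2524 0.0221] F [-1.79 -0.5   6.67] M [-0.13  0.22  0.01] w 0.0038 yaw-30.00
 t31.22 p [0.5499 0.2524 0.0221] F [-2.69 -1.67  7.02] M [-0.19  0.35 -0.01] w 0.0042 yaw-30.00
up t31.84 p [0.5488 0.2519 0.06  ] F [ 0.65  0.52 -0.23] M [-0.01 -0.04  0.01] w 0.0039 yaw-30.00
```

View pics/side11.png

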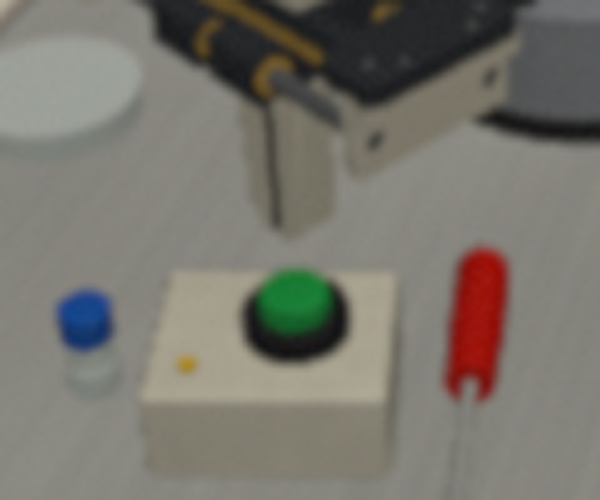

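The contact trigger fired early (7 N, about 5 mm of travel), so I can't be sure it was fully down. I'll press once more, slowly, until I clearly feel the bottom.

```bash
python3 - <<'E'
from h import *
p=np.array([.5495,.252,0])
ctrl.line_to(p+[0,0,.031],speed=.06)
for z in(.025,.023,.0215,.0205,.0195,.0185,.0175):
    ctrl.line_to(p+[0,0,z],speed=.02);f,s=favg(4);print(z,f[:3].round(2),s["tool_pos"].round(5),flush=True)
    if f[2]>18: break
ctrl.sleep(.1)
ctrl.line_to(p+[0,0,.10],speed=.12)
ctrl.move_to([.40,.25,.22],Rz(-30));st("away")
k=cap("side","side12");t=cap("top","top12")
h=lambda c,x0,y0,x1,y1:cv2.resize(c["color"][y0:y1,x0:x1,::-1],(390,390),interpolation=cv2.INTER_CUBIC)
cv2.imwrite("pics/fin.png",np.hstack([h(k,220,170,380,330),h(t,180,100,380,300)]))
E
```

```text
0.025 [1.31 0.8  2.99] [0.54995 0.25217 0.02536]
0.023 [2.35 0.99 4.29] [0.54982 0.25211 0.0232 ]
0.0215 [0.96 0.2  9.21] [0.54982 0.25212 0.02204]
0.0205 [-2.43 -0.93 18.06] [0.54988 0.25215 0.02186]
away t35.70 p [0.4005 0.25   0.2192] F [-1.13 -0.05  0.26] M [-0.01 -0.05  0.01] w 0.004 yaw-30.00
```

View pics/fin.png

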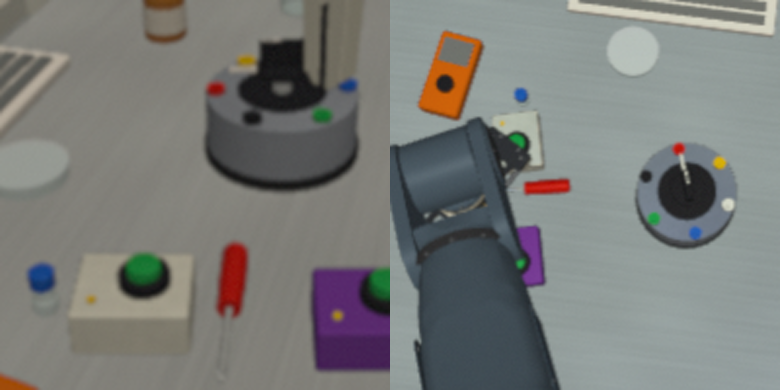

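Clear bottoming at a reported 0.0219 (force went from 4 to 18 N). The button is out again, and the top view shows the pointer at red. The bystanders in these crops are unmoved and the arm is clear, so I'll hand in.

```bash
python3 - <<'E'
from h import *
ctrl.close_job()
E
```

```text
the job is handed in; nothing more can be done
```

The selector is switched from black to red, the start button has been pressed, and the job is handed in. It reports no verdict.

- **Knob:** I gripped the bar, felt the stop 19 mm down, and held it there at about 11–12 N total, roughly 2–3 N over the spring. I turned it 60° clockwise, the shorter way, with the moment staying under about 0.12 N m, then let it spring out.
- **Knob check:** In the side view the knob top was at row 186.6 (186.1 predicted for fully out). The pointer tip was at (314,198) against (313,198) predicted. The last top view shows the pointer at red.
- **Start button:** I pressed it twice. The first press stopped early at about 7 N, so I couldn't be sure it was fully down. The second clearly bottomed out at 18 N. The last picture shows it back out, judged by eye.
- **Surroundings:** The dish, vial, screwdriver and meter look unmoved in the last pictures. I did not measure any bystander, and did not look closely at the bottle, mouse and beaker at the end. The arm was clear at about 36 s on the robot's clock.

**What disagreed:**
- **Finger tips:** They were really about 40 mm above the reported TCP. I saw it in the picture, confirmed it by touching the knob top, and corrected for it.
- **Knob position:** The knob was about 3 mm further in x than the cameras gave. The first gentle grip therefore pushed it sideways with about 8 N, so I re-centred before pushing down.
- **Release:** Just after the gripper opened, about 6 N upward remained on the tool. It was gone once the arm lifted, and I did not find the cause.

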